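# Load the cold-holding box, fit its lid pair and take the outer cover off again

## Robot

A 7-joint arm with a two-finger parallel gripper is mounted at the origin on the work surface. World frame = base frame: x ahead of the robot, y to its left, z up, the work surface at z = 0. Lengths are in m, angles in rad, forces in N, time in s.
With the tool pointing down it reaches from about 0.4 to 0.85 m from the base axis. Payload 4.5 kg.
Tool frame: the origin (TCP) lies at the very end of the fingers, on their centre line; the grasp point (between the pads) lies behind it (r.grip_depth is the z of the grasp point in the tool frame, in m); z points along the fingers, y is the direction in which the jaws open and shut (so a half turn about z gives the same grasp; the last joint's range is limited). The gripper opens to 88 mm and grips with 3 to 60 N. Pads are 18 mm wide; open, the fingers measure 123 mm over their backs; the gripper's body (75 mm by 187 mm) begins 45 mm behind the grasp point.
Start: joints at [1.334, 0.689, -0.195, 1.565, 0.157, 0.902, -0.215], TCP at [0.167, -0.602, 0.239] pointing down, gripper open.
Joint ranges: [-3.01, 3.01], [-0.46, 2.08], [-1.47, 1.51], [0.13, 2.56], [-1, 4.14], [0.04, 2.09], [-2.66, 2.66]. Speed limits (rad/s): [2.57, 2.57, 3.14, 3.14, 3.14, 3.14, 3.14].

## Interface

Orientations are given as a unit quaternion [x, y, z, w].
In Python, from plant import sensors, cams, r gives the robot as it stands. The module is installed in compiled form; this text tells all that it offers.
- The arm moves only by the tool drive_tool, never from a script. Its argument "series" is a list that holds one entry, the list of rows, each a list of 5 numbers: the shift along the world's x, y, z in mm, then the turn about the world's z in rad, then the finger opening in mm, from 0 to 88.1. A call has 1 to 10 rows; each row shifts and turns the commanded pose from where the row before left it; what a row does not reach is not made up. A row lasts 1/10 s, in which the tool goes at most 50 mm and 8.59 degrees, less where a joint would pass 70% of its speed; a pose out of reach is approached as far as the arm can. A call with a gripper value outside its range is refused whole. The fingers move at their own pace and stop on an object; "force" is the grip in N (left out, the last holds). Time passes only in rows, so rows that do not move let the fingers close. It gives the time, the measured TCP pose, the force and the opening at its end, in the units of the state.
- sensors.get_state(): the state, without advancing time (a new reading comes with each control period).
- cams.snapshot(name): name is "side" or "top" or "wrist"; returns the picture (480x640x3 uint8, blue, green, red); there is no depth.
- cams.camera_model(name): a dict with "fx", "fy", "cx", "cy" (pixels), "camera_from_world" (4x4, takes a point from world to camera coordinates). Camera axes: x right, y down, z forward; pixel columns grow to the right and rows downward; lengths in m; the calibration is good to about 2 mm. A picture is of the moment at which its call begins: read the wrist's pose just before it. camera_model takes no time and is no camera call; for the wrist camera it gives the pose at the moment of the call.
- r.finish_job(): hands the job in, once; it reports no verdict.
Trained networks look in the newest picture that a camera, given by its name, has taken for a name from the list of things; names that differ only in an ending like _2 or _b are one class to them, and where a whole thing is asked for, a point or a joint stands for the part that bears it (a point fixed in the world has none). Each returns a list of dicts, best first, with "confidence" (0 to 1); they miss things now and then, are a little off and sometimes report something else, mostly with a low value. They report only what shows in the picture. A call takes as long as a camera call.
- cams.trace(camera, name): "mask" (480x640 bool, what is visible of it) and "at" ([column, row] in pixels, amid what is visible of it).
- cams.mark_of(camera, name): "at" ([column, row] in pixels: a listed point, or the origin of a listed thing).
The state is a dict: "clock": time; "q": joint angles; "qd": joint speeds; "joint_torque": joint torques, N m; "tool_pos": TCP position; "eef_rot": TCP orientation; "contact_force": force on the tool from outside, world axes, zero at the start; "moment": the same for the moment, N m; "opening": opening from 0.0 (shut) to 1.0 (fully open).
Only numpy, scipy, OpenCV 4.12 (cv2) and the standard library are available. Lean on these libraries where they do the work, as an engineer would, in place of code of your own. Each camera call takes 0.05 s, during which the arm holds its last target.

## Task

Make up the cold-holding box for the chiller: stand the round dessert pot in the round nest and the square pot in the square nest, upright, then lift the two nested lids together by the inner lid's black pull, without dropping them, and lower them home on the box. The box chills under its steel inner lid alone, so next take hold of the red insulated cover by its white collar and lift it straight off until it is clear above the pull, leaving the inner lid fully seated and undisturbed. Finish while holding the cover level and still up there in the gripper, and leave the jar, tub and spoon alone.

Things in the scene. Friction and masses are not known exactly. Their poses are not given: they have to be found in the camera images.
- box: Cold-holding box, fixed: grey insulated housing 200 mm (its x) by 214 (its y), 85 high (all sizes here in mm); a steel pan's rim (162 by 176 outside) stands 10 proud of it, its top 95 above the table. Pan opening 136 (x) by 150 (y), floor 30 above the table, on it a white insert 20 thick with two nests side by side along y. Origin: centre of the underside, z up.
- nest_round (a point): Centre of the round nest (67 mm diameter, 20 deep, straight-walled), at the pan floor 30 mm above the table where the pot's base comes to stand. Axes as the box.
- nest_square (a point): Centre of the square nest (58 by 58 mm, 20 deep, sides parallel to the box's x and y), at the pan floor 30 mm above the table. Axes as the box.
- lid_seat (a point): Where the inner lid's origin lies when it is fully seated on the box: box centre, 87 mm above the table. Axes as the box.
- board: White board 205 (x) by 219 (y) mm, 12 mm thick, fixed on the table, on which the nested lid pair waits. Origin: centre of the underside.
- lid_inner: Steel inner lid, 0.2 to 0.4 kg, under the red cover: plate 168 (its x) by 182 (its y) mm, from 8 to 12 above its origin; below it a lip 128 by 142 outside, 8 deep, that drops into the pan opening with 4 to spare all round while the plate rests on the pan rim. Either half turn fits. Starts with the lip on the board. Origin: centre of the lip's lower edge, z up.
- pull (a point): Centre of the head of the inner lid's long-stemmed black pull, 62 mm above the lid's origin: head 24 (x) by 36 (y) by 28 high, flat sides, its top 76 above the lid's origin; stem 18 diameter. It stands up through the cover's collar; nested, its upper 20 shows above the collar. Lifting by it carries both lids. Axes as the inner lid.
- lid_outer: Red insulated cover, 0.2 to 0.45 kg, loose over the inner lid: 206 (its x) by 220 (its y) mm, plate from 10 to 30 above its origin, and a skirt down to the origin round the inner lid's plate with 4 to spare. Nested, its origin is 2 above the inner lid's; home on the box its skirt is 4 clear of the housing. Skirt passes the pull's top when 76 above the inner lid's origin. z up.
- collar (a point): Centre of the top of the red cover's white collar, 54 mm above the cover's origin: collar 60 (x) by 68 (y) outside, 24 high above the cover's plate, flat sides, opening 40 (x) by 48 (y) right through the cover, in which the black pull stands free. Lifting by the collar leaves the inner lid behind. Axes as the cover.
- pot_round: Round white dessert pot with an orange band and foil top, 0.10 to 0.17 kg, 64 mm diameter (60 at the base, straight from 24 up), 50 high, loose on the table. Origin: centre of its base, z up.
- pot_square: Square white dessert pot with a green band and foil top, 0.10 to 0.17 kg, 52 by 52 mm, 50 mm high, sides parallel to its x and y, loose on the table. Origin: centre of its base, z up.
- jar: Red sauce jar with a blue cap, 60 mm diameter, 85 mm high, standing on the table; a bystander. Origin: centre of its base.
- tub: Clear tub with a white lid, 106 by 126 mm, 55 mm high; a bystander. Origin: centre of its underside.
- spoon: Steel serving spoon lying on the table; a bystander. Origin: at its underside.

How it is judged:
By the outcome, as a careful person would: the job done as asked, in the order asked, and still so for the second after the job is handed in, while the arm keeps its last pose, push and grip.
It also fails if it takes over 70 s, if anything falls off the work surface, if the arm or the gripper's body presses on something with over 40 N, if the wrist force passes 120 N, or if a joint passes its speed limit or range.

## Working session

There is one attempt and no reset: what is moved stays moved. The work goes in short steps, Python scripts to look and compute and a tool call to move; the robot and the scene stay as the last step left them, time stands still between calls to the robot, and variables do not carry over. Pictures are saved under pics/ and viewed, and the job is handed in when it is done.

Besides the shell and the picture viewer there is one more tool, called after ">>>" by a JSON object that holds its "fn" and its "kwargs". drive_tool: Moves the arm, as the interface text tells. Its arguments: {"type":"object","properties":{"series":{"type":"array","items":{"type":"array","items":{"type":"array","items":{"type":"number"}}}},"force":{"type":"number"}},"required":["series"]}

```bash
ls; mkdir -p pics; python3 - <<'E'
from plant import sensors, cams, r
import cv2
s=sensors.get_state(); print(s, r.grip_depth)
for n in ("top","side","wrist"):
    cv2.imwrite(f"pics/{n}0.png",cams.snapshot(n))
    m=cams.camera_model(n); print(n,m)
E
```

```text
pics
{'clock': 0.0, 'q': array([ 1.33377031,  0.68999271, -0.19458264,  1.56634276,  0.15729037,
        0.90249631, -0.21510524]), 'qd': array([-3.98337911e-04,  5.60109524e-05, -2.16510311e-05, -9.64443213e-04,
        5.60545401e-04, -1.59357293e-05,  1.10128229e-03]), 'joint_torque': array([ 1.24541089e-03, -5.27555037e+01, -1.26687460e+00, -1.53429437e+01,
       -5.26676711e-02,  6.44268395e-03,  1.94760833e-04]), 'tool_pos': array([ 0.16702546, -0.60160908,  0.23790667]), 'eef_rot': array([ 9.90836730e-01,  1.35061929e-01, -1.65001686e-04, -9.07378760e-04]), 'contact_force': array([-0.33674242, -0.20549301, -0.73472889]), 'moment': array([ 0.01306875, -0.03581199,  0.025951  ]), 'opening': 1.0036477850433536} -0.0187
top {'fx': 556.5877760832759, 'fy': 556.5877760832759, 'cx': 312.2129757389963, 'cy': 228.32598622750834, 'camera_from_world': array([[-0.02354249, -0.99961784, -0.01448847, -0.03936342],
       [-0.99466845,  0.02487647, -0.10007918,  0.61804422],
       [ 0.10040136,  0.01205511, -0.99487398,  1.10444572],
       [ 0.        ,  0.        ,  0.        ,  1.        ]])}
side {'fx': 555.9657020959768, 'fy': 555.9657020959768, 'cx': 321.9236892572187, 'cy': 236.3255389666274, 'camera_from_world': array([[-0.94294782, -0.33232828,  0.02018202,  0.52449995],
       [-0.17751326,  0.45054217, -0.87492903,  0.22576846],
       [ 0.28167081, -0.828595  , -0.48383043,  0.97731134],
       [ 0.        ,  0.        ,  0.        ,  1.        ]])}
wrist {'fx': 425.7010409827456, 'fy': 425.7010409827456, 'cx': 320.51272948417846, 'cy': 237.98167893203134, 'camera_from_world': array([[ 0.26668932, -0.96378188, -0.00113727, -0.62396609],
       [-0.91192262, -0.25272079,  0.32330997, -0.04457655],
       [-0.31188771, -0.08518621, -0.94629243,  0.39189125],
       [ 0.        ,  0.        ,  0.        ,  1.        ]])}
```

View pics/top0.png

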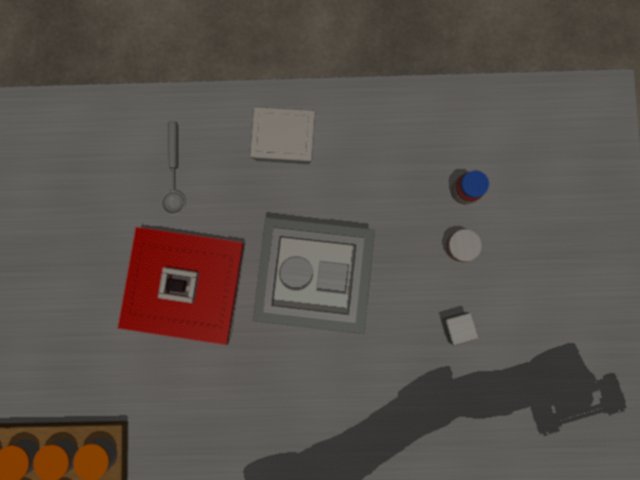

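View pics/side0.png

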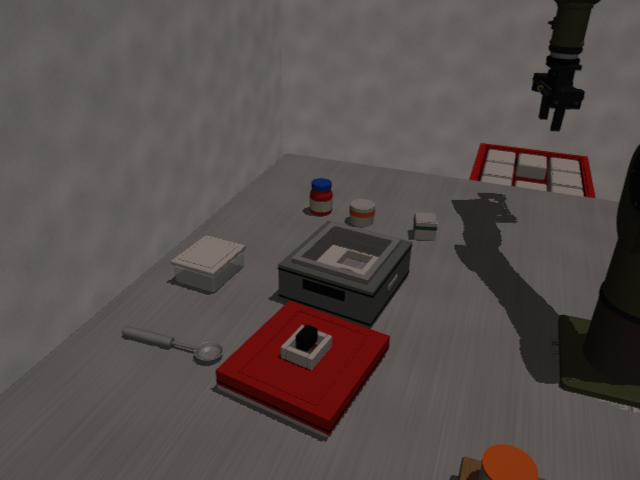

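```bash
cat > h.py <<'E'
from plant import sensors, cams, r
import cv2, numpy as np
def ray(m,px):
    T=m["camera_from_world"];R=T[:3,:3];o=-R.T@T[:3,3]
    d=R.T@np.array([(px[0]-m["cx"])/m["fx"],(px[1]-m["cy"])/m["fy"],1.]);return o,d
def at_z(m,px,z):
    o,d=ray(m,px);return (o+d*(z-o[2])/d[2])
def proj(m,P):
    T=m["camera_from_world"];P=np.atleast_2d(P)@T[:3,:3].T+T[:3,3]
    return np.c_[P[:,0]/P[:,2]*m["fx"]+m["cx"],P[:,1]/P[:,2]*m["fy"]+m["cy"]]
def rect(m,mask,z):
    c,_=cv2.findContours(mask.astype(np.uint8),cv2.RETR_EXTERNAL,cv2.CHAIN_APPROX_NONE)
    c=max(c,key=cv2.contourArea)[:,0,:]
    h=cv2.convexHull(c)[:,0,:]
    W=np.array([at_z(m,p,z)[:2] for p in h])
    (x,y),(w,hh),a=cv2.minAreaRect((W*1000).astype(np.float32))
    return x,y,w,hh,a
E
python3 - <<'E'
from h import *
for cam in("top","side"):
    im=cams.snapshot(cam);m=cams.camera_model(cam)
    for n,z in (("box",.085),("nest_round",.03),("nest_square",.03),("lid_seat",.087),("lid_inner",.012),("lid_outer",.014),("collar",.068),("pull",.074),("pot_round",0),("pot_square",0),("jar",0),("board",0)):
        k=cams.mark_of(cam,n)
        for d in k[:2]:
            zz=0 if n=="box" else z
            print(cam,n,round(d["confidence"],2),np.round(d["at"]),np.round(at_z(m,d["at"],zz)*1000,1)[:2])
for n,z in (("box",.085),("lid_outer",.044),("collar",.068),("pot_round",.05),("pot_square",.05),("jar",.085)):
    cams.snapshot("top");m=cams.camera_model("top")
    t=cams.trace("top",n)
    for d in t[:2]: print(n,round(d["confidence"],2),d["at"],d["mask"].sum(),np.round(rect(m,d["mask"],z),1))
print(sensors.get_state()["clock"])
E
```

```text
top box 0.87 [312. 275.] [522.8 -51.7]
top box 0.49 [454. 328.] [ 408.2 -340.3]
top nest_round 0.92 [295. 274.] [524.5 -18.1]
top nest_square 0.76 [331. 281.] [508.3 -89.6]
top nest_square 0.22 [182. 284.] [511.  211.4]
top lid_seat 0.97 [310. 275.] [521.8 -49.3]
top lid_inner 0.93 [185. 282.] [514.6 210.3]
top lid_inner 0.45 [174. 282.] [514.4 232.6]
top lid_outer 0.55 [184. 285.] [507.9 211.1]
top collar 0.95 [175. 282.] [514.9 216. ]
top collar 0.61 [288. 144.] [784.   -9.7]
top pull 0.73 [176. 283.] [511.4 214.1]
top pot_round 0.88 [459. 244.] [ 579.8 -359.5]
top pot_square 0.95 [457. 329.] [ 405.2 -346.2]
top jar 0.68 [463. 192.] [ 688.7 -372.9]
side box 0.58 [345. 287.] [524.2 -58.2]
side nest_round 0.63 [342. 284.] [522.2 -23.1]
side nest_square 0.66 [355. 267.] [515.3 -94.5]
side lid_seat 0.77 [345. 252.] [526.9 -54.8]
side lid_outer 0.78 [303. 363.] [516.7 207.8]
side lid_outer 0.39 [345. 252.] [ 561.6 -172.6]
side collar 0.68 [310. 336.] [509.3 199.2]
side pull 0.75 [308. 337.] [507.8 209. ]
side pot_round 0.76 [366. 222.] [ 563.5 -363.6]
side pot_square 0.7 [425. 234.] [ 409.2 -355. ]
side jar 0.72 [320. 208.] [ 699.5 -394. ]
box 0.82 [311.5, 276.1] 11655 [521.6 -56.2 214.9 204.2  82.1]
lid_outer 0.73 [192.5, 287.1] 11265 [507.9 210.4 228.8 209.2  80.5]
collar 0.91 [189.4, 284.5] 11026 [507.5 204.6 220.2 202.   80.2]
pot_round 0.75 [464.4, 244.9] 946 [ 571.2 -352.9   69.8   61.8   88.6]
pot_square 0.88 [458.2, 329.8] 839 [ 411.4 -338.5   57.1   58.6   15.7]
jar 0.72 [283.1, 138.8] 3374 [7.974e+02 4.000e-01 1.268e+02 1.119e+02 8.390e+01]
2.05
```

```bash
python3 - <<'E'
import cv2,numpy as np
im=cv2.imread("pics/top0.png")
a=cv2.resize(im[205:345,110:390],None,fx=2.85,fy=2.85,interpolation=cv2.INTER_CUBIC)
b=cv2.resize(im[165:360,430:500],None,fx=3,fy=3,interpolation=cv2.INTER_CUBIC)
a=cv2.convertScaleAbs(a,alpha=1.6);cv2.imwrite("pics/c1.png",a);cv2.imwrite("pics/c2.png",cv2.convertScaleAbs(b,alpha=1.6))
E
```

```text
(no output)
```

View pics/c1.png

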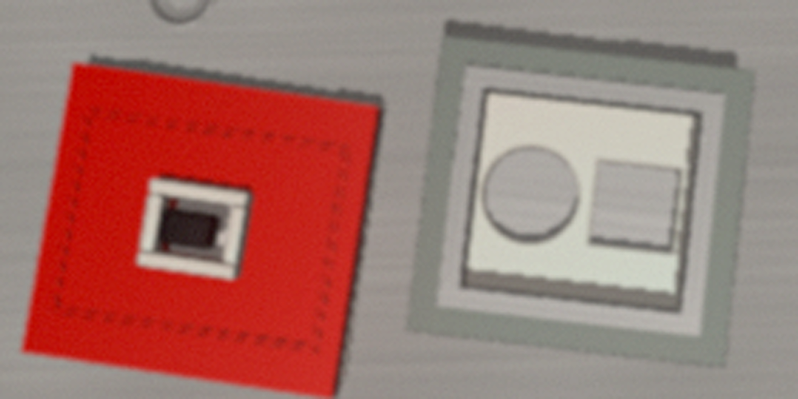

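View pics/c2.png

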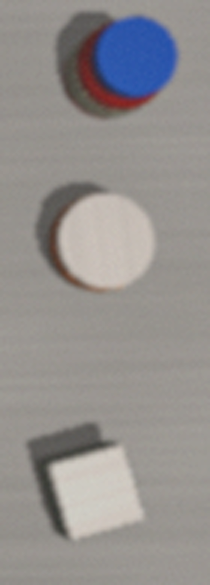

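View pics/wrist0.png

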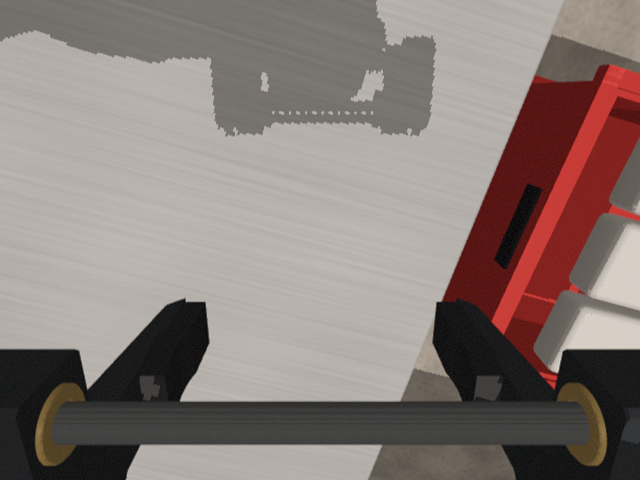

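```bash
cat > m0.py <<'E'
from h import *
m=cams.camera_model("top")
def quad(c,z,s,ox,oy):
    W=np.array([at_z(m,((u+.5)/s-.5+ox,(v+.5)/s-.5+oy),z)[:2]*1000 for u,v in c])
    ce=W.mean(0); L=[np.linalg.norm(W[i]-W[(i+1)%4]) for i in range(4)]
    # x axis dir: from bottom to top
    dx=(W[0]+W[1]-W[2]-W[3]); dy=(W[0]+W[3]-W[1]-W[2])
    print(np.round(ce,1),np.round(L,1),"ang x",np.degrees(np.arctan2(dx[1],dx[0])).round(1),"ang y-90",(np.degrees(np.arctan2(dy[1],dy[0]))-90).round(1))
a=(2.85,110,205)
quad([(443,36),(755,70),(727,365),(408,330)],.085,*a)
quad([(465,67),(726,96),(700,335),(437,306)],.095,*a)
quad([(72,63),(383,105),(335,397),(22,352)],.044,*a)
quad([(150,178),(250,188),(240,280),(136,267)],.068,*a)
quad([(49,464),(119,444),(145,519),(72,541)],.05,3,430,165)
print(at_z(m,((106.5)/3-.5+430,242.5/3-.5+165),.05))
E
python3 m0.py
```

```text
[522.1 -56.8] [214.  199.  214.8 199.9] ang x -7.5 ang y-90 -7.6
[521.1 -56.1] [177.  160.  175.8 160.8] ang x -7.8 ang y-90 -7.7
[508.9 211.1] [223.9 205.6 221.6 204.8] ang x -9.7 ang y-90 -9.2
[508.7 211.2] [69.7 63.1 72.3 61.5] ang x -7.6 ang y-90 -7.7
[ 409.9 -343.2] [47.8 50.9 49.9 51.5] ang x 15.3 ang y-90 14.8
[ 0.57333961 -0.3578626   0.05      ]
```

```bash
cat >> m0.py <<'E'
print("nests")
quad([(596,160),(681,168),(672,250),(588,242)],.05,*a)
print(at_z(m,((531.5)/2.85-.5+110,193.5/2.85-.5+205),.05))
s=sensors.get_state();print(s["tool_pos"])
E
python3 m0.py | tail -4
```

```text
nests
[517.7 -92. ] [59.6 57.3 58.6 57.3] ang x -7.5 ang y-90 -6.8
[ 0.5276669  -0.02024195  0.05      ]
[ 0.16722466 -0.60224652  0.2387683 ]
```

>>> {"fn": "drive_tool", "kwargs": {"series": [[[27,29,-6,0,88],[27,29,-6,0,88],[27,29,-6,0,88],[27,29,-6,0,88],[27,29,-6,0,88],[27,29,-6,0,88],[27,29,-6,0,88],[27,28,-6,0,88],[27,28,-6,0,88],[0,0,0,0,88]]]}}

```text
clock: 3.05
tool_pos: [0.4154, -0.3373, 0.1843]
eef_rot: [0.99, 0.14, 0.002, -0.002]
contact_force: [0.4, 1.3, 0.8]
opening: 1.001
```

```bash
cat >> h.py <<'E'
def look(cam,fn,names=(),draw=()):
    s=sensors.get_state();m=cams.camera_model(cam);im=cams.snapshot(cam)
    print("t",round(s["clock"],2),"tcp",np.round(s["tool_pos"]*1000,1),"yawx",yaw(s),"F",np.round(s["contact_force"],1),"op",round(s["opening"]*88.1,1))
    cv2.imwrite(f"pics/{fn}_raw.png",im);v=im.copy()
    for P,col in draw:
        for p in proj(m,np.array(P)/1000.):
            cv2.circle(v,tuple(int(round(x)) for x in p),2,col,-1)
    cv2.imwrite(f"pics/{fn}.png",v)
    return m,im
def yaw(s):
    from scipy.spatial.transform import Rotation as R
    x=R.from_quat(s["eef_rot"]).as_matrix();return np.round([np.degrees(np.arctan2(x[1,0],x[0,0])),x[2,2]],3)
def box(cx,cy,a,lx,ly,z):
    a=np.radians(a);X=np.array([np.cos(a),np.sin(a)]);Y=np.array([-X[1],X[0]])
    out=[]
    for t in np.linspace(-.5,.5,9):
        for p in ((t*lx,-.5*ly),(t*lx,.5*ly),(-.5*lx,t*ly),(.5*lx,t*ly)):
            q=np.array([cx,cy])+p[0]*X+p[1]*Y;out.append([*q,z])
    return out
def circ(cx,cy,rr,z):
    return [[cx+rr*np.cos(t),cy+rr*np.sin(t),z] for t in np.linspace(0,6.283,24)]
E
python3 - <<'E'
from h import *
look("wrist","w1",draw=[(box(410,-343,15,52,52,50),(0,0,255)),(box(410,-343,15,52,52,0),(255,0,0))])
E
```

```text
t 3.05 tcp [ 415.4 -337.3  184.3] yawx [16.128 -1.   ] F [0.4 1.3 0.8] op 88.2
```

View pics/w1.png

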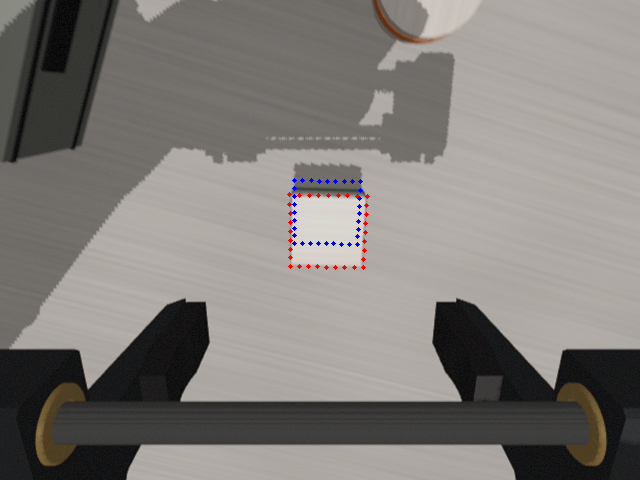

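>>> {"fn": "drive_tool", "kwargs": {"series": [[[0,0,-40,0,88],[0,0,-40,0,88],[0,0,-20,0,88],[0,0,0,0,88],[0,0,0,0,88]]]}}

```text
clock: 3.6
tool_pos: [0.4097, -0.3444, 0.0852]
eef_rot: [0.991, 0.134, -0.0, 0.0]
contact_force: [-0.4, 0.1, 0.3]
opening: 1.0
```

>>> {"fn": "drive_tool", "kwargs": {"series": [[[0,1,-30,0,88],[0,0,-25,0,88],[0,0,-6,0,88],[0,0,0,0,40],[0,0,0,0,40],[0,0,0,0,40],[0,0,0,0,40],[0,0,0,0,40]]], "force": 20}}

```text
clock: 4.4
tool_pos: [0.4106, -0.3426, 0.0245]
eef_rot: [0.991, 0.135, 0.0, 0.001]
contact_force: [-0.5, 0.7, 4.4]
opening: 0.588
```

>>> {"fn": "drive_tool", "kwargs": {"series": [[[0,0,20,0,40],[0,0,40,0,40],[0,0,40,0,40],[0,0,20,0.05,40],[10,25,0,0.12,40],[10,25,0,0.12,40],[10,25,0,0.12,40],[10,25,0,0.12,40],[10,25,0,0.12,40],[10,25,0,0.12,40]]]}}

```text
clock: 5.4
tool_pos: [0.4702, -0.1913, 0.1438]
eef_rot: [0.866, 0.499, -0.0, 0.0]
contact_force: [0.5, 0.0, -1.6]
opening: 0.591
```

>>> {"fn": "drive_tool", "kwargs": {"series": [[[12,25,0,0.12,40],[12,25,0,0.12,40],[12,25,0,0.12,40],[10,25,0,0.04,40],[0,0,0,0,40],[0,0,0,0,40]]]}}

```text
clock: 6.0
tool_pos: [0.5158, -0.0922, 0.1437]
eef_rot: [0.751, 0.66, -0.0, -0.0]
contact_force: [0.0, -0.7, -0.9]
opening: 0.588
```

```bash
python3 - <<'E'
from h import *
B=(522,-56.3)
d=[(box(*B,-7.7,162,176,95),(0,0,255)),(box(517.2,-92,-7.7,58,58,50),(255,0,0)),(circ(526.8,-20.6,33.5,50),(255,0,0)),(box(*B,-7.7,136,150,95),(0,255,0))]
look("wrist","w2",draw=d)
E
```

```text
t 6.0 tcp [515.8 -92.2 143.7] yawx [82.584 -1.   ] F [ 0.  -0.7 -0.9] op 51.8
```

View pics/w2.png

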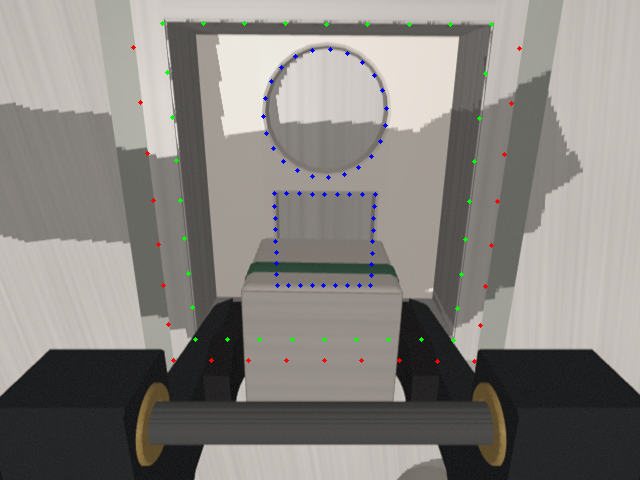

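>>> {"fn": "drive_tool", "kwargs": {"series": [[[1.4,0.2,-20,0,40],[0,0,-25,0,40],[0,0,-20,0,40],[0,0,-12,0,40],[0,0,-6,0,40],[0,0,0,0,40]]]}}

```text
clock: 6.65
tool_pos: [0.5172, -0.0927, 0.0604]
eef_rot: [0.752, 0.659, -0.001, -0.0]
contact_force: [0.1, 0.6, -0.7]
opening: 0.586
```

>>> {"fn": "drive_tool", "kwargs": {"series": [[[0,0,-3,0,40],[0,0,-2,0,40],[0,0,0,0,40]]]}}

```text
clock: 6.95
tool_pos: [0.5178, -0.0921, 0.056]
eef_rot: [0.752, 0.66, 0.0, 0.0]
contact_force: [0.2, 0.3, -0.4]
opening: 0.592
```

>>> {"fn": "drive_tool", "kwargs": {"series": [[[0,0,-1,0,40],[0,0,0,0,74],[0,0,0,0,74],[0,0,5,0,74],[0,0,30,0,74],[0,0,35,0,80],[0,0,20,0,88],[6,-28,0,-0.12,88],[6,-28,0,-0.12,88],[6,-28,0,-0.12,88]]]}}

```text
clock: 7.95
tool_pos: [0.5359, -0.177, 0.1456]
eef_rot: [0.859, 0.513, 0.0, 0.0]
contact_force: [1.1, -0.1, -0.0]
opening: 1.002
```

>>> {"fn": "drive_tool", "kwargs": {"series": [[[6,-28,0,-0.12,88],[6,-28,0,-0.12,88],[6,-28,0,-0.12,88],[6,-28,0,-0.12,88],[6,-28,0,-0.12,88],[6,-28,0,-0.12,88],[1,-14,0,0,88],[0,0,0,0,88],[0,0,0,0,88]]]}}

```text
clock: 8.85
tool_pos: [0.5724, -0.3564, 0.1446]
eef_rot: [0.984, 0.181, -0.0, -0.001]
contact_force: [0.3, 0.3, 0.5]
opening: 0.998
```

```bash
python3 - <<'E'
from h import *
look("wrist","w3",draw=[(circ(573.3,-357.9,32,50),(0,0,255)),(circ(573.3,-357.9,30,0),(255,0,0))])
look("top","t3")
E
```

```text
t 8.85 tcp [ 572.4 -356.4  144.6] yawx [20.827 -1.   ] F [0.3 0.3 0.5] op 87.9
t 8.9 tcp [ 572.7 -355.7  144.7] yawx [20.869 -1.   ] F [ 0.5 -0.1  0.7] op 88.2
```

View pics/w3.png

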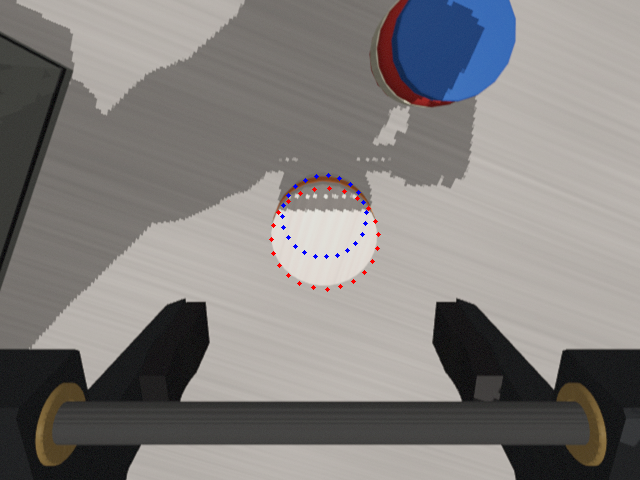

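View pics/t3.png

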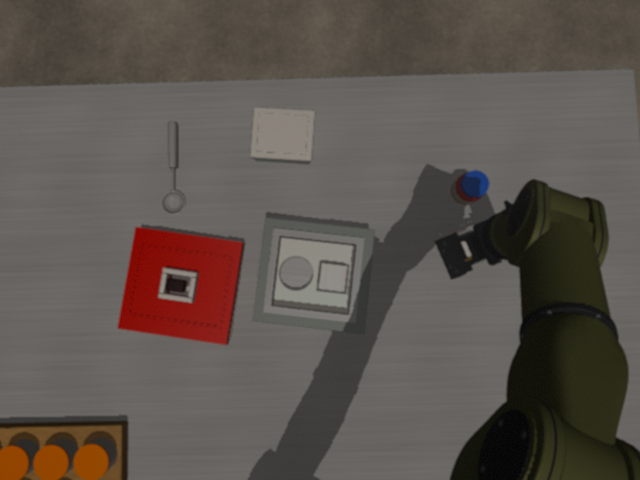

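>>> {"fn": "drive_tool", "kwargs": {"series": [[[1.8,-1.6,-40,0,88],[0,0,-40,0,88],[0,0,-25,0,88],[0,0,-13,0,88],[0,0,0,0,50],[0,0,0,0,50],[0,0,0,0,50],[0,0,0,0,50]]], "force": 20}}

```text
clock: 9.75
tool_pos: [0.5755, -0.36, 0.0285]
eef_rot: [0.984, 0.179, 0.001, 0.001]
contact_force: [-1.2, 1.8, 3.7]
opening: 0.72
```

>>> {"fn": "drive_tool", "kwargs": {"series": [[[0,0,20,0,50],[0,0,40,0,50],[0,0,40,0,50],[0,0,20,0,50],[-4,28,0,0.09,50],[-4,28,0,0.09,50],[-4,28,0,0.09,50],[-4,28,0,0.09,50],[-4,28,0,0.09,50],[-4,28,0,0.09,50]]]}}

```text
clock: 10.75
tool_pos: [0.5503, -0.1909, 0.1476]
eef_rot: [0.9, 0.437, 0.0, 0.001]
contact_force: [0.1, 0.7, -1.2]
opening: 0.721
```

>>> {"fn": "drive_tool", "kwargs": {"series": [[[-4,28,0,0.09,50],[-4,28,0,0.09,50],[-4,28,0,0.09,50],[-4,28,0,0.09,50],[-4,28,0,0.09,50],[-4,28,0,0.08,50],[0,0,0,0,50],[0,0,0,0,50]]]}}

```text
clock: 11.55
tool_pos: [0.5267, -0.0234, 0.1474]
eef_rot: [0.755, 0.656, 0.0, 0.001]
contact_force: [0.3, -0.2, -2.3]
opening: 0.721
```

```bash
python3 - <<'E'
from h import *
B=(522,-56.3)
s=sensors.get_state();p=s["tool_pos"]*1000
d=[(box(*B,-7.7,136,150,95),(0,255,0)),(circ(526.8,-20.6,33.5,50),(255,0,0)),(circ(p[0],p[1],32,p[2]-26+50),(0,0,255)),(circ(p[0],p[1],30,p[2]-26),(0,0,255))]
look("wrist","w4",draw=d)
E
```

```text
t 11.55 tcp [526.7 -23.4 147.4] yawx [82.02 -1.  ] F [ 0.3 -0.2 -2.3] op 63.5
```

View pics/w4.png

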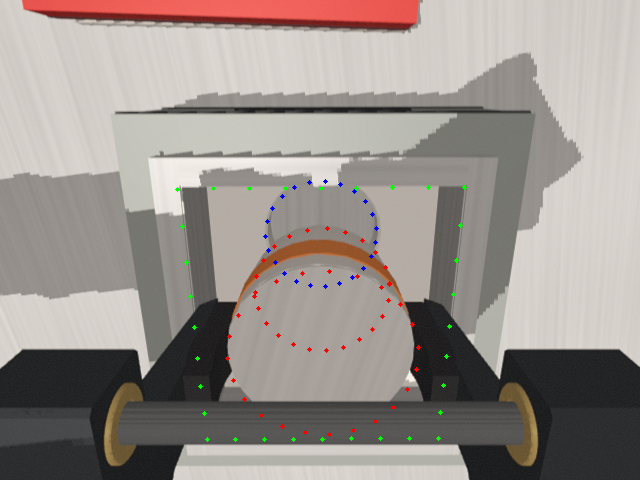

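```bash
python3 - <<'E'
from h import *
im=cv2.imread("pics/w4_raw.png");m=cams.camera_model("wrist")
for sy,col in ((0,(0,0,255)),(3,(255,0,255))):
  for rr,z in ((32,50),(30,0),(32,24)):
    for q in proj(m,np.array(circ(526.7,-23.4+sy,rr,147.4-28.5+z))/1000): cv2.circle(im,tuple(int(round(x)) for x in q),2,col,-1)
cv2.imwrite("pics/w4b.png",cv2.resize(im[200:420,180:460],None,fx=2.8,fy=2.7))
E
```

```text
(no output)
```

View pics/w4b.png

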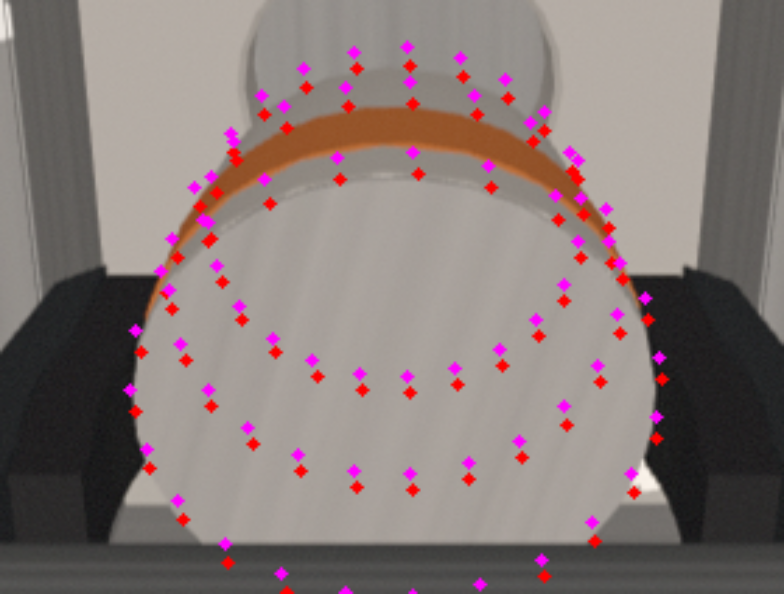

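>>> {"fn": "drive_tool", "kwargs": {"series": [[[0,2.8,-20,0,50],[0,0,-25,0,50],[0,0,-20,0,50],[0,0,-4,0,50],[0,0,0,0,50],[0,0,0,0,50]]]}}

```text
clock: 12.2
tool_pos: [0.527, -0.0215, 0.0785]
eef_rot: [0.755, 0.655, 0.0, 0.001]
contact_force: [0.1, 0.5, -1.7]
opening: 0.717
```

Base is right at the insert's top (50 mm); go in slowly while watching force.

>>> {"fn": "drive_tool", "kwargs": {"series": [[[0,0.8,-4,0,50],[0,0,-4,0,50],[0,0,-4,0,50],[0,0,0,0,50]]]}}

```text
clock: 12.6
tool_pos: [0.5261, -0.0201, 0.0653]
eef_rot: [0.755, 0.656, -0.0, -0.0]
contact_force: [-0.0, 0.6, -0.9]
opening: 0.719
```

>>> {"fn": "drive_tool", "kwargs": {"series": [[[0.5,0,-4,0,50],[0,0,-2,0,50],[0,0,0,0,50]]]}}

```text
clock: 12.9
tool_pos: [0.5267, -0.02, 0.0594]
eef_rot: [0.755, 0.656, -0.0, -0.0]
contact_force: [-0.9, 0.3, -1.5]
opening: 0.718
```

>>> {"fn": "drive_tool", "kwargs": {"series": [[[0,0,-0.5,0,50],[0,0,0,0,76],[0,0,0,0,76],[0,0,5,0,76],[0,0,30,0,76],[0,0,45,0,76],[0,0,45,0,70],[-2,25,0,0,60],[-2,25,0,0,60],[-2,25,0,0,60]]]}}

```text
clock: 13.9
tool_pos: [0.521, 0.0555, 0.1853]
eef_rot: [0.755, 0.656, 0.001, 0.001]
contact_force: [0.3, -0.5, -0.1]
opening: 0.682
```

>>> {"fn": "drive_tool", "kwargs": {"series": [[[-2,25,0,0,60],[-2,25,0,-0.03,60],[-2,25,0,0,60],[-2,25,0,0,60],[-2,25,0,0,60],[-2,25,0,0,60],[0,6,0,0,60],[0,0,0,0,60],[0,0,0,0,60]]]}}

```text
clock: 14.8
tool_pos: [0.5091, 0.209, 0.1842]
eef_rot: [0.765, 0.644, -0.001, 0.001]
contact_force: [-1.2, -0.9, -0.8]
opening: 0.679
```

```bash
python3 - <<'E'
from h import *
L=(508.8,211.1,-9.4)
d=[(box(*L,206,220,44),(255,0,0)),(box(*L,60,68,68),(0,200,0)),(box(*L,40,48,68),(0,200,0)),(box(*L,24,36,88),(255,0,255))]
look("wrist","w5",draw=d)
look("top","t5")
E
```

```text
t 14.8 tcp [509.1 209.  184.2] yawx [80.168 -1.   ] F [-1.2 -0.9 -0.8] op 59.8
t 14.85 tcp [509.2 208.8 184.2] yawx [80.13 -1.  ] F [-0.4 -0.6 -0.1] op 59.9
```

View pics/w5.png

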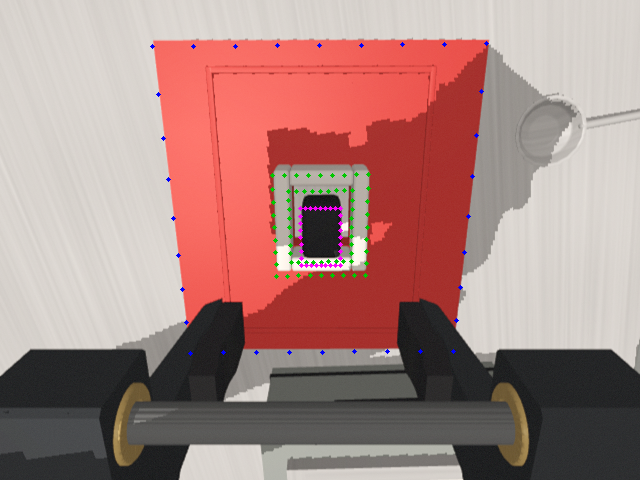

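View pics/t5.png

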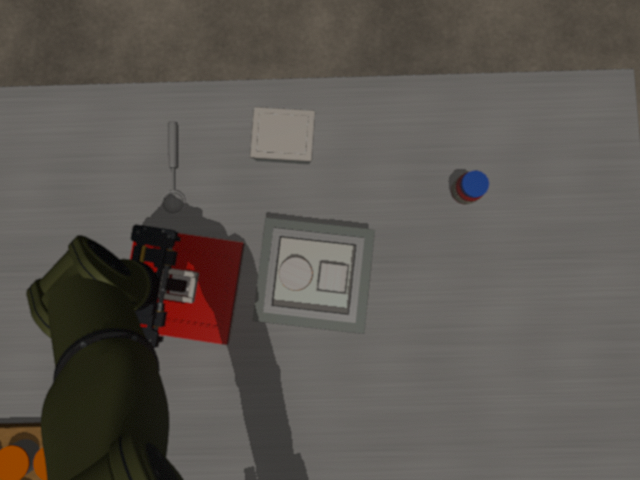

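```bash
python3 - <<'E'
import cv2
im=cv2.imread("pics/w5_raw.png")
cv2.imwrite("pics/w5z.png",cv2.resize(im[150:290,260:380],None,fx=4.2,fy=4.2,interpolation=cv2.INTER_CUBIC))
t=cv2.imread("pics/top0.png")
cv2.imwrite("pics/tz.png",cv2.convertScaleAbs(cv2.resize(t[220:350,110:250],None,fx=4.5,fy=4.5,interpolation=cv2.INTER_CUBIC),alpha=1.6))
E
```

```text
(no output)
```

View pics/w5z.png

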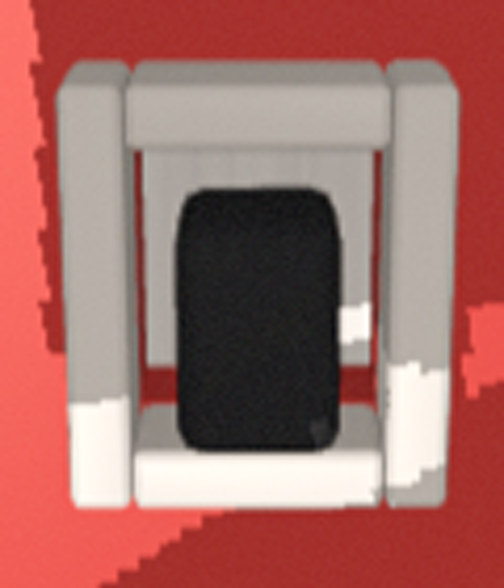

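View pics/tz.png

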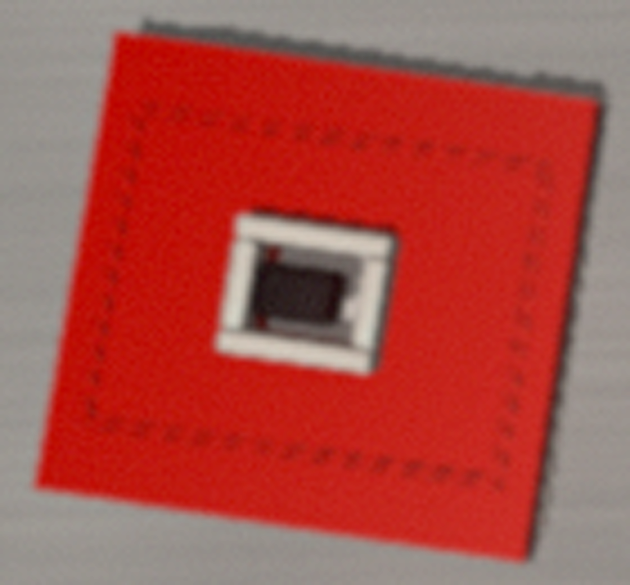

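>>> {"fn": "drive_tool", "kwargs": {"series": [[[0.2,5.6,-30,0.008,60],[0,0,-40,0,60],[0,0,-30,0,60],[0,0,-9,0,60],[0,0,0,0,60],[0,0,0,0,60]]]}}

```text
clock: 15.5
tool_pos: [0.51, 0.2165, 0.0763]
eef_rot: [0.762, 0.647, 0.001, 0.0]
contact_force: [0.4, 0.3, 0.2]
opening: 0.677
```

```bash
python3 - <<'E'
from h import *
L=(509.4,214.4,-9.4)
d=[(box(*L,206,220,44),(255,0,0)),(box(*L,60,68,68),(0,200,0)),(box(*L,24,36,88),(255,0,255))]
look("wrist","w6",draw=d)
E
```

```text
t 15.5 tcp [510.  216.5  76.3] yawx [80.674 -1.   ] F [0.4 0.3 0.2] op 59.6
```

View pics/w6.png

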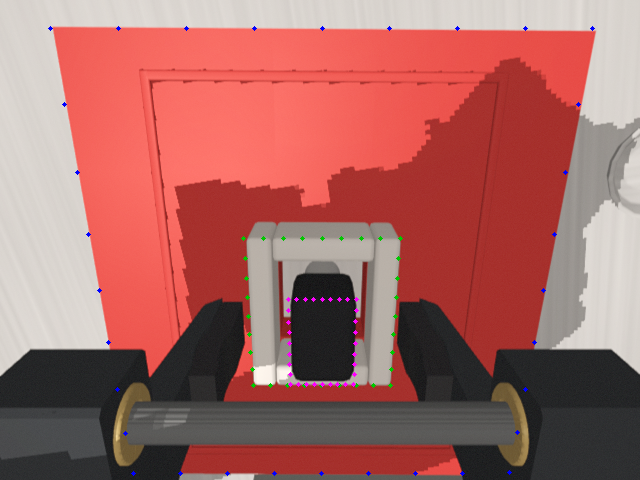

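>>> {"fn": "drive_tool", "kwargs": {"series": [[[0,-1.5,-5.5,-0.006,60],[0,0,0,0,60],[0,0,0,0,10],[0,0,0,0,10],[0,0,0,0,10],[0,0,0,0,10],[0,0,0,0,10],[0,0,0,0,10]]], "force": 60}}

```text
clock: 16.35
tool_pos: [0.5096, 0.2151, 0.0698]
eef_rot: [0.764, 0.645, 0.0, 0.0]
contact_force: [1.0, -0.3, -0.1]
opening: 0.269
```

>>> {"fn": "drive_tool", "kwargs": {"series": [[[0,0,4,0,10],[0,0,6,0,10],[0,0,10,0,10],[0,0,0,0,10],[0,0,0,0,10]]]}}

```text
clock: 16.85
tool_pos: [0.5093, 0.2151, 0.0902]
eef_rot: [0.764, 0.645, 0.0, 0.0]
contact_force: [0.5, 0.3, -6.6]
opening: 0.264
```

```bash
python3 - <<'E'
from h import *
look("side","s7")
E
```

```text
t 16.85 tcp [509.3 215.1  90.2] yawx [80.371 -1.   ] F [ 0.5  0.3 -6.6] op 23.2
```

View pics/s7.png

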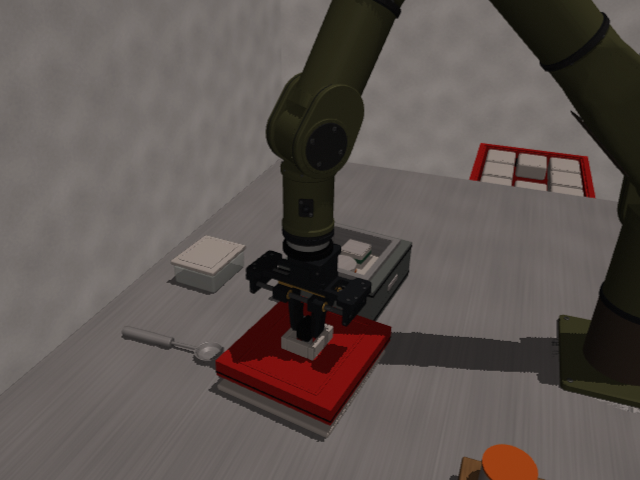

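>>> {"fn": "drive_tool", "kwargs": {"series": [[[0,0,15,0,10],[0,0,25,0,10],[0,0,25,0,10],[0,0,25,0,10],[0,0,15,0,10],[0,-8,0,0,10],[1,-16,0,0.004,10],[1,-20,0,0.004,10],[1,-20,0,0.004,10],[1,-20,0,0.004,10]]]}}

```text
clock: 17.9
tool_pos: [0.512, 0.1289, 0.1932]
eef_rot: [0.759, 0.651, -0.002, -0.0]
contact_force: [0.5, -0.6, -5.4]
opening: 0.266
```

>>> {"fn": "drive_tool", "kwargs": {"series": [[[1,-20,0,0.004,10],[1,-20,0,0.004,10],[1,-20,0,0.004,10],[1,-20,0,0.004,10],[1,-20,0,0.002,10],[1,-20,0,0,10],[1,-20,0,0,10],[1,-20,0,0,10],[1,-16,0,0,10],[0.5,-10,0,0,10]]]}}

```text
clock: 18.9
tool_pos: [0.5212, -0.0576, 0.1933]
eef_rot: [0.754, 0.657, -0.002, -0.001]
contact_force: [-0.3, -0.7, -6.8]
opening: 0.269
```

>>> {"fn": "drive_tool", "kwargs": {"series": [[[0,0,0,0,10],[0,0,0,0,10],[0,0,0,0,10]]]}}

```text
clock: 19.2
tool_pos: [0.5225, -0.0535, 0.1946]
eef_rot: [0.752, 0.659, 0.0, -0.0]
contact_force: [0.1, -0.3, -6.3]
opening: 0.266
```

```bash
python3 - <<'E'
from h import *
m,im=look("wrist","w8")
m,im=look("top","t8")
E
```

```text
t 19.2 tcp [522.5 -53.5 194.6] yawx [82.434 -1.   ] F [ 0.1 -0.3 -6.3] op 23.4
t 19.25 tcp [522.6 -53.6 194.7] yawx [82.438 -1.   ] F [-0.6 -0.  -5.6] op 23.7
```

View pics/w8.png

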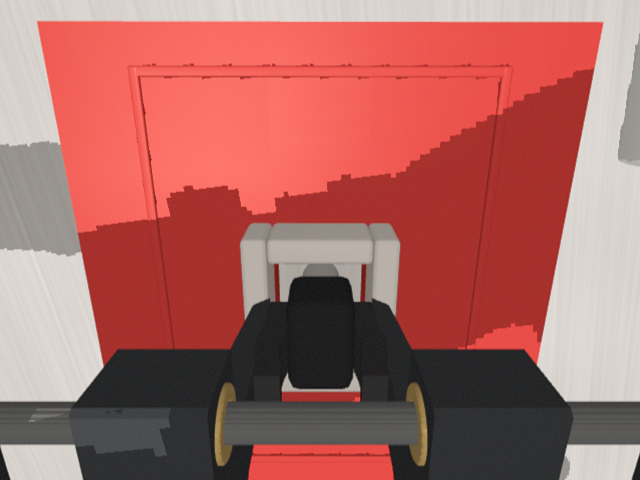

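View pics/t8.png

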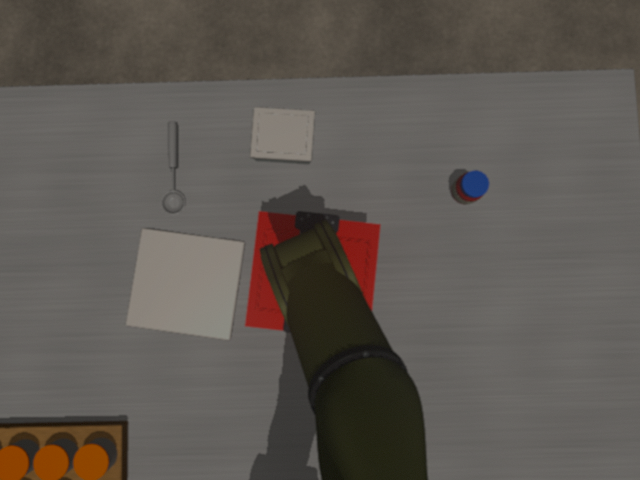

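```bash
python3 - <<'E'
from h import *
from scipy.optimize import least_squares
m=cams.camera_model("wrist")
print(np.round(sensors.get_state()["tool_pos"]*1000,1))
zo=194.6-69.8+14
# far corners of plate top (z+30), collar top far corners (z+54)
def pts(p,L,k):
    x,y,a=p;a=np.radians(a);R=np.array([[np.cos(a),-np.sin(a)],[np.sin(a),np.cos(a)]])
    return np.array([[*(R@np.array(q[:2])+[x,y]),zo+q[2]] for q in L])
L=[(-103,110,30),(103,110,30),(-30,34,54),(30,34,54)]
obs=np.array([(38,22),(602,22),(243,240),(399,240)])
for sel in ([0,1],[0,1,2,3]):
    f=lambda p:(proj(m,pts(p,L,0)/1000)-obs)[sel].ravel()
    s=least_squares(f,[522,-56,-7.6]);print(np.round(s.x,2),np.round(s.fun,1))
# pair geometry check of earlier w6 with same method
E
```

```text
[522.6 -53.7 194.7]
[521.72 -54.71  -7.61] [-0.3  0.1  0.3  0.1]
[521.9  -54.71  -7.58] [ 0.1  0.1  0.7 -0.2 -3.6  0.4  2.9  0.3]
```

>>> {"fn": "drive_tool", "kwargs": {"series": [[[0,-1.5,-8,0,10],[0,0,-14,0,10],[0,0,-12,0,10],[0,0,-5,0,10],[0,0,0,0,10],[0,0,0,0,10]]]}}

```text
clock: 19.9
tool_pos: [0.5228, -0.0563, 0.1558]
eef_rot: [0.753, 0.658, 0.0, 0.0]
contact_force: [0.2, -0.4, -6.5]
opening: 0.268
```

>>> {"fn": "drive_tool", "kwargs": {"series": [[[0,0,-2,0,10],[0,0,-2,0,10],[0,0,-2,0,10],[0,0,0,0,10],[0,0,0,0,10]]]}}

```text
clock: 20.4
tool_pos: [0.5226, -0.0565, 0.1497]
eef_rot: [0.753, 0.658, 0.0, 0.0]
contact_force: [0.1, 0.1, -6.4]
opening: 0.267
```

>>> {"fn": "drive_tool", "kwargs": {"series": [[[0,1,-1.5,0,10],[0,0,-1.5,0,10],[0,0,-1,0,10],[0,0,0,0,10],[0,0,0,0,10]]]}}

```text
clock: 20.9
tool_pos: [0.5226, -0.0554, 0.1457]
eef_rot: [0.753, 0.658, 0.0, 0.0]
contact_force: [-0.1, 0.5, -6.2]
opening: 0.269
```

>>> {"fn": "drive_tool", "kwargs": {"series": [[[0,0,-1,0,10],[0,0,-0.5,0,10],[0,0,0,0,10],[0,0,0,0,10]]]}}

```text
clock: 21.3
tool_pos: [0.5228, -0.0554, 0.1448]
eef_rot: [0.753, 0.658, 0.0, 0.0]
contact_force: [-1.5, -0.4, 4.2]
opening: 0.265
```

>>> {"fn": "drive_tool", "kwargs": {"series": [[[0,0,0.5,0,60],[0,0,0,0,60],[0,0,0,0,60],[0,0,10,0,60],[0,0,30,0,75],[0,0,40,0,88],[0,0,30,0,88],[0,0,0,0,88],[0,0,0,0,88],[0,0,0,0,88]]]}}

```text
clock: 22.3
tool_pos: [0.5218, -0.0556, 0.2539]
eef_rot: [0.753, 0.658, -0.001, -0.001]
contact_force: [-0.4, 0.2, -0.3]
opening: 1.0
```

```bash
python3 - <<'E'
from h import *
L=(522,-56.0,-7.6)
d=[(box(*L,206,220,119),(255,0,0)),(box(*L,60,68,143),(0,200,0)),(box(*L,24,36,163),(255,0,255))]
look("wrist","w9",draw=d)
look("side","s9")
E
```

```text
t 22.3 tcp [521.8 -55.6 253.9] yawx [82.325 -1.   ] F [-0.4  0.2 -0.3] op 88.1
t 22.35 tcp [521.7 -55.6 253.7] yawx [82.326 -1.   ] F [-0.5 -0.5  1.1] op 87.7
```

View pics/w9.png

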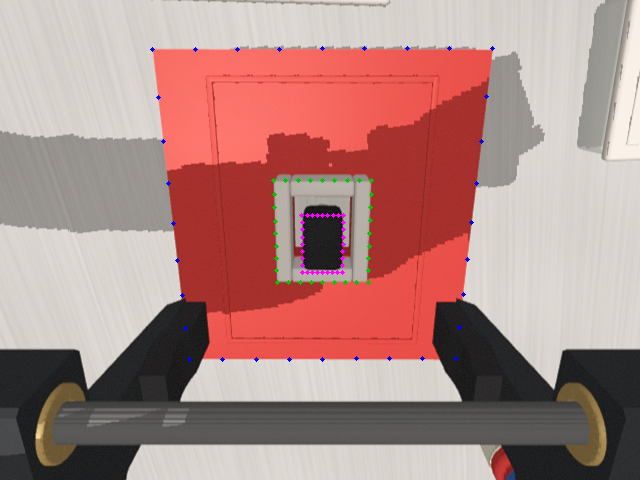

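View pics/s9.png

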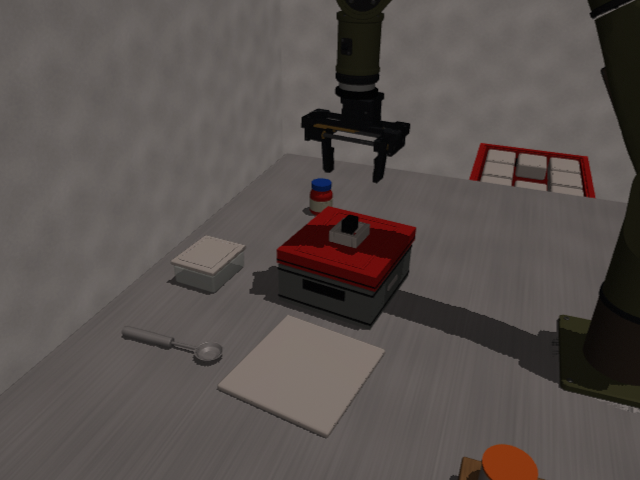

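>>> {"fn": "drive_tool", "kwargs": {"series": [[[0.2,-0.4,-40,0,88],[0,0,-40,0,88],[0,0,-20,0,88],[0,0,0,0,88],[0,0,0,0,88]]]}}

```text
clock: 22.9
tool_pos: [0.5227, -0.0556, 0.1545]
eef_rot: [0.753, 0.658, -0.0, -0.0]
contact_force: [-0.2, -0.1, -0.0]
opening: 1.0
```

```bash
python3 - <<'E'
from h import *
L=(522,-56.0,-7.6)
d=[(box(*L,206,220,119),(255,0,0)),(box(*L,60,68,143),(0,200,0)),(box(*L,24,36,163),(255,0,255))]
look("wrist","w10",draw=d)
E
```

```text
t 22.9 tcp [522.7 -55.6 154.5] yawx [82.346 -1.   ] F [-0.2 -0.1 -0. ] op 88.1
```

View pics/w10.png

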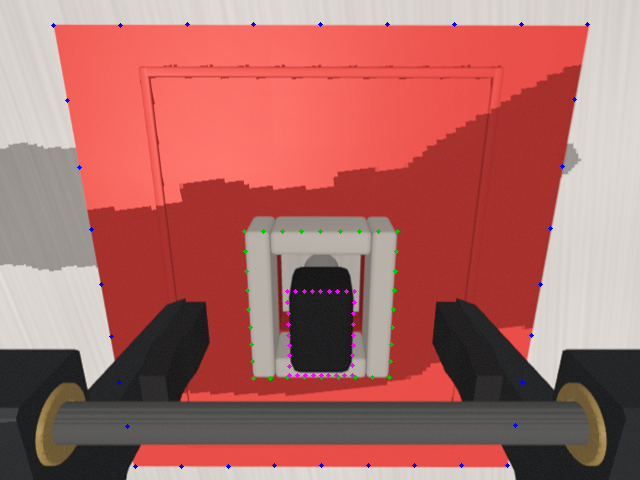

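>>> {"fn": "drive_tool", "kwargs": {"series": [[[0,0,-15,0,88],[0,0,-12,0,88],[0,0,-5,0,88],[0,0,0,0,88],[0,0,0,0,70],[0,0,0,0,64],[0,0,0,0,60],[0,0,0,0,56],[0,0,0,0,50],[0,0,0,0,50]]], "force": 10}}

```text
clock: 23.95
tool_pos: [0.5229, -0.0559, 0.123]
eef_rot: [0.753, 0.658, 0.0, 0.0]
contact_force: [-0.2, -0.3, 4.0]
opening: 0.679
```

>>> {"fn": "drive_tool", "kwargs": {"series": [[[0,0,0,0,45],[0,0,0,0,45],[0,0,0,0,45]]], "force": 40}}

```text
clock: 24.25
tool_pos: [0.5229, -0.0559, 0.123]
eef_rot: [0.753, 0.658, 0.0, 0.0]
contact_force: [-1.0, 0.9, 5.1]
opening: 0.68
```

>>> {"fn": "drive_tool", "kwargs": {"series": [[[0,0,2,0,45],[0,0,3,0,45],[0,0,5,0,45],[0,0,0,0,45],[0,0,0,0,45]]]}}

```text
clock: 24.75
tool_pos: [0.5229, -0.0559, 0.1328]
eef_rot: [0.753, 0.658, 0.0, 0.0]
contact_force: [0.2, 0.2, -3.0]
opening: 0.677
```

```bash
python3 - <<'E'
from h import *
look("wrist","w11")
look("side","s11")
E
```

```text
t 24.75 tcp [522.9 -55.9 132.8] yawx [82.317 -1.   ] F [ 0.2  0.2 -3. ] op 59.6
t 24.8 tcp [522.8 -55.9 132.7] yawx [82.323 -1.   ] F [ 0.6 -0.6 -3.1] op 60.0
```

View pics/w11.png

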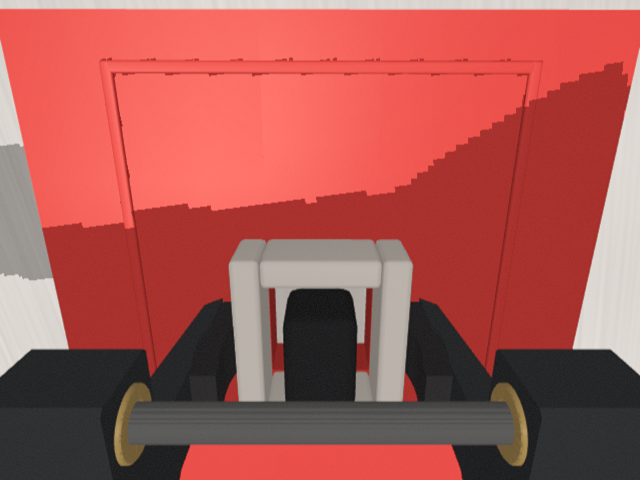

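View pics/s11.png

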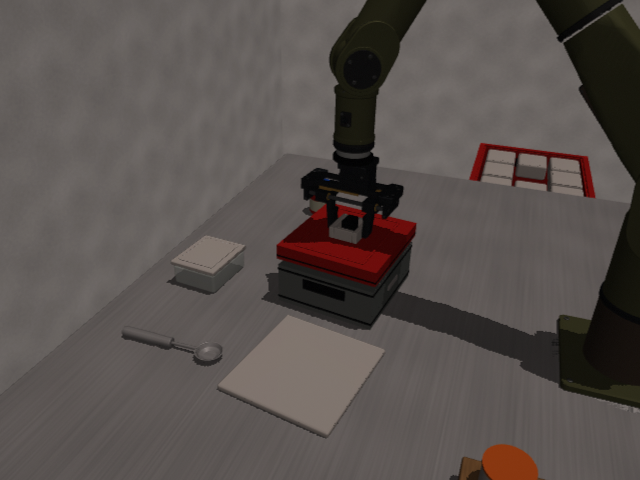

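>>> {"fn": "drive_tool", "kwargs": {"series": [[[0,0,6,0,45],[0,0,8,0,45],[0,0,8,0,45],[0,0,8,0,45],[0,0,8,0,45],[0,0,8,0,45],[0,0,8,0,45],[0,0,8,0,45],[0,0,8,0,45],[0,0,8,0,45]]]}}

```text
clock: 25.85
tool_pos: [0.5228, -0.0558, 0.2114]
eef_rot: [0.753, 0.658, 0.0, 0.0]
contact_force: [0.5, 0.2, -2.7]
opening: 0.674
```

>>> {"fn": "drive_tool", "kwargs": {"series": [[[0,0,8,0,45],[0,0,8,0,45],[0,0,5,0,45],[0,0,2,0,45],[0,0,0,0,45],[0,0,0,0,45],[0,0,0,0,45],[0,0,0,0,45],[0,0,0,0,45]]]}}

```text
clock: 26.75
tool_pos: [0.5227, -0.0558, 0.2336]
eef_rot: [0.753, 0.658, -0.0, -0.0]
contact_force: [0.2, -0.0, -2.7]
opening: 0.673
```

```bash
python3 - <<'E'
from h import *
look("side","s12",draw=[(box(522,-56,-7.6,168,182,99),(255,0,0)),(box(522,-56,-7.6,24,36,163),(255,0,255))])
look("wrist","w12")
s=sensors.get_state();print(np.round(s["qd"],3))
z=cv2.imread("pics/s12_raw.png")[100:340,230:460];cv2.imwrite("pics/s12z.png",cv2.convertScaleAbs(cv2.resize(z,None,fx=2.4,fy=2.4),alpha=1.4))
E
```

```text
t 26.75 tcp [522.7 -55.8 233.6] yawx [82.325 -1.   ] F [ 0.2 -0.  -2.7] op 59.3
t 26.8 tcp [522.7 -55.8 233.6] yawx [82.325 -1.   ] F [-0.5 -0.4 -1.5] op 59.9
[-0.001 -0.     0.001  0.     0.001 -0.     0.001]
```

View pics/s12.png

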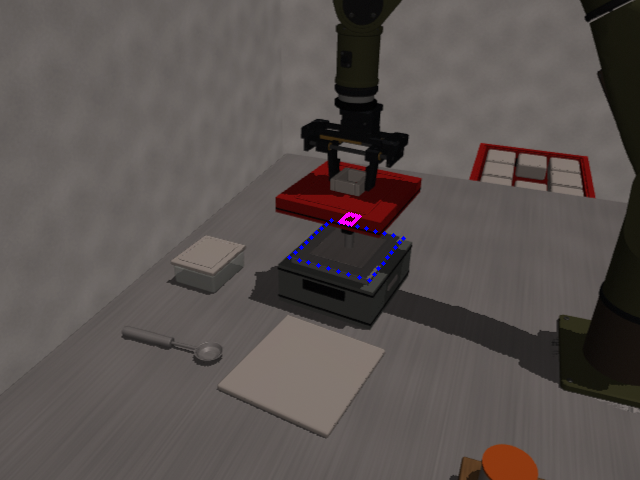

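View pics/s12z.png

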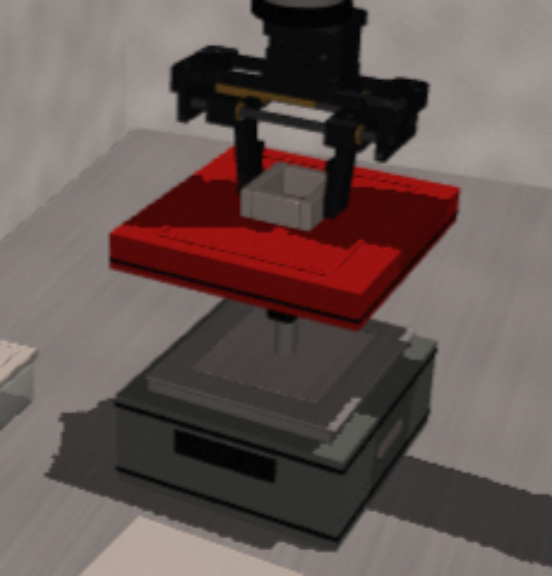

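View pics/w12.png

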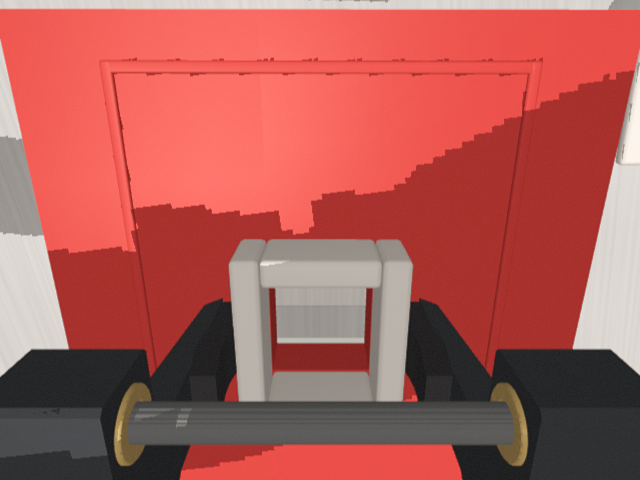

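```bash
python3 - <<'E'
from plant import r
print(r.finish_job())
E
```

```text
the job is handed in; nothing more can be done
None
```

The job is done and handed in at about 27 s. The hand-in gives no verdict, so the checks below are my own.

- **Pots:** Both were set down upright in their nests without any contact force. The top view before the lids went on showed both in place.
- **Lids:** I lifted the nested pair by the black pull (about 6.5 N, no slip) and lowered it onto the box. It made contact at the expected height, with the tool at 144.8 mm. The wrist view afterwards matched the seated outline to about 1 mm.
- **Cover:** I gripped it by the white collar at 40 N and raised it straight up 110 mm. By calculation its skirt is about 36 mm above the top of the pull.
- **Last check:** The arm was still and the cover level. The side view showed the inner lid still on its seated outline and the pull free below the cover. The jar, tub and spoon were never touched.

**Disagreement:** the top camera and the wrist camera differed by about 3 mm on the lid pair's starting position. I went with the wrist camera, and the fit on the box bore that out.

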